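# Take the rear board from a crowded hook

## Robot

A 7-joint arm with a two-finger parallel gripper is mounted at the origin on a cart in front of the work surface, level with it; the furniture and walls round the work are solid. World frame = base frame: x ahead of the robot, y to its left, z up, the work surface at z = 0. Lengths are in mm, angles in rad, forces in N, time in s.
With the tool pointing down it reaches from about 425 to 950 mm from the base axis. Payload 4.7 kg.
Tool frame: the origin (TCP) lies at the very end of the fingers, on their centre line; the grasp point (between the pads) lies 19 mm behind it (ctrl.grip_point_offset is the distance from the TCP to the grasp point, in mm); z points along the fingers, y is the line along which they close (so a half turn about z gives the same grasp; the last joint's range is limited). The gripper opens to 87 mm and grips with 3 to 60 N. Pads are 19 mm wide; open, the fingers measure 117 mm over their backs; the gripper's body (75 mm by 190 mm) begins 51 mm behind the grasp point.
Start: joints at [-1.182, 0.469, -0.049, 1.532, 0.024, 1.141, -0.082], TCP at [273.844, 616.975, 222.573] pointing down, gripper open.
Joint ranges: [-2.59, 2.59], [-0.33, 1.99], [-1.39, 1.29], [0.1, 2.45], [-1.04, 4.18], [0.21, 1.99], [-2.66, 2.66]. Speed limits (rad/s): [2.57, 2.57, 3.14, 3.14, 3.14, 3.14, 3.14].

## Interface

Orientations are given as a unit quaternion [w, x, y, z].
In Python, from rig import ctrl gives the robot as it stands.
- The arm moves only by the shell command python3 -m pendant 'ROWS' [OPENING] [FORCE]. ROWS is JSON, a list of rows, each an object of numbers: "x", "y", "z": the shift along the world's x, y, z in mm; "turn": the turn about the world's z in degrees. In form: [{"x": .., "y": .., "z": .., "turn": ..}, ...]. A call has 1 to 20 rows; each row shifts and turns the commanded pose from where the row before left it; what a row does not reach is not made up. A row lasts 1/10 s, in which the tool goes at most 50 mm and 8.59 degrees, less where a joint would pass 70% of its speed; a pose out of reach is approached as far as the arm can. A call is refused whole if a number of a shift passes 50 or a number of a turn 8.59, either way. A call with a gripper value outside its range is refused whole. OPENING is the closure, from -1 (fully open) to 1 (shut), set as the call begins (- or left out, the last holds). The fingers move at their own pace and stop on an object; FORCE is the grip in N (left out, the last holds). Time passes only in rows, so rows that do not move let the fingers close. It gives the time, the measured TCP pose, the force, the opening and the grip force at its end, in the units of the state.
- ctrl.get_state(): the state, without advancing time (a new reading comes with each control period).
- ctrl.snapshot(name): name is "side" or "top" or "wrist"; returns (picture, depth): 480x640x3 uint8, red, green, blue; 480x640 float32, mm along the optical axis (not along the pixel's ray), 0 where there is no reading.
- ctrl.camera_params(name): a dict with "camera_matrix" (3x3 intrinsics, pixels), "R" (3x3) and "t" (3): a world point X has camera coordinates R X + t. Camera axes: x right, y down, z forward; pixel columns grow to the right and rows downward; lengths in mm; the calibration is good to about 2 mm. A picture is of the moment at which its call begins: read the wrist's pose just before it. camera_params takes no time and is no camera call; for the wrist camera it gives the pose at the moment of the call.
- ctrl.job_done(): hands the job in; it is judged then, once.
The state is a dict: "time_s": time; "q": joint angles; "dq": joint speeds; "joint_efforts": joint torques, N m; "ee_pos": TCP position; "ee_rot": TCP orientation; "wrist_force": force on the tool from outside, world axes, zero at the start; "torque": the same for the moment, N m; "width": opening from 0.0 (shut) to 1.0 (fully open); "grip_force": force on a finger pad.
Only numpy, scipy, OpenCV 4.12 (cv2) and the standard library are available. Lean on these libraries where they do the work, as an engineer would, in place of code of your own. Each camera call takes 0.05 s, during which the arm holds its last target. There are 200 camera calls.

## Task

Three small paddle boards hang one behind another on one hook under the shelf, and I want the dark walnut one at the back. Move the two in front (the round pale wooden one and the white one) across so that both hang on the empty hook, then take the walnut board off and stand it handle up in the slot of the wire stand. Let no board fall, and leave the mug and the things on the shelf where they are.

Things in the scene. Friction and masses are not known exactly. Their poses are not given: they have to be found in the camera images.
- walnut_centre (a point): Board 12 mm thick (x), 165 mm tall (z, up), about 0.15 kg: 90 mm tall blade below, handle 40 mm wide (y) and 75 mm tall above, with a 26 mm hole through it along x, hole centre 62.5 mm above this point (the board's centre, half-way up). Dark walnut, rectangular blade 84 mm wide, thin pale stripe. Hangs rearmost (nearest the hook's stem). To be stood in the stand.
- round_board_centre (a point): Board 12 mm thick (x), 165 mm tall (z, up), about 0.15 kg: 90 mm tall blade below, handle 40 mm wide (y) and 75 mm tall above, with a 26 mm hole through it along x, hole centre 62.5 mm above this point (the board's centre, half-way up). Pale wood, round blade of 90 mm diameter. Hangs in front of the walnut one, in first or second place.
- white_centre (a point): Board 12 mm thick (x), 165 mm tall (z, up), about 0.15 kg: 90 mm tall blade below, handle 40 mm wide (y) and 75 mm tall above, with a 26 mm hole through it along x, hole centre 62.5 mm above this point (the board's centre, half-way up). White plastic, rectangular blade 70 mm wide. Hangs in front of the walnut one, in first or second place.
- hook_full: Fixed steel hook under the shelf: level bar of radius 4 mm along its x axis, origin on the bar's axis. The bar runs from its stem at x = +18 mm to x = -92 mm, then slants up to its tip (x = -104, z = +12 mm). Shelf: 45 mm above, its front edge at x = +10 mm. A hung board's hole centre lies 9 mm below the axis. Carries the three boards, 33 mm apart, the rearmost near x = 0.
- hook_spare: Fixed steel hook under the shelf: level bar of radius 4 mm along its x axis, origin on the bar's axis. The bar runs from its stem at x = +18 mm to x = -92 mm, then slants up to its tip (x = -104, z = +12 mm). Shelf: 45 mm above, its front edge at x = +10 mm. A hung board's hole centre lies 9 mm below the axis. Empty at the start; left or right of the other.
- stand: Fixed board stand: wooden base 90 x 130 mm, 14 mm thick, with one slot along its y axis between two rows of steel wires 64 mm high; clear gap 20 mm at the base, 36 mm at the top, 104 mm long. Origin at the centre of the underside, z up. A board in it rests on the base, faces toward +-x of the stand, leaning up to 20 degrees.
- rack: Fixed worktop shelf: pale wooden board 100 mm deep (x) by 360 mm wide (y), underside 245 mm, top 260 mm up, two dark steel posts at the rear (y = +-168 mm). Origin on the worktop under the board's centre, x away from the robot. Hooks under its front edge, 85 mm to each side of the middle, bars 200 mm above the worktop.
- mug: White mug with grey dots, 82 mm across, 91 mm high. Bystander: do not disturb. Origin at the centre of its underside.
- tea_box: Yellow carton 57 x 70 x 76 mm on the shelf. Bystander: do not disturb. Origin at the centre of its underside.
- honey_jar: Honey jar with black lid, 63 mm across, 94 mm high, on the shelf. Bystander: do not disturb. Origin at the centre of its underside.
- tin: Green tin, 61 mm across, 104 mm high, on the shelf. Bystander: do not disturb. Origin at the centre of its underside.
Things that resemble listed ones, but are neither listed nor needed, are in the scene too. Leave any purple look-alike of the part that bears walnut_centre alone.

How it is judged (in metres and radians):
On the way:
1. the round and the white board both hang on the spare hook while the walnut board still hangs on its own (x of round_board_centre in the frame of hook_spare between -0.105 and 0.03 m and y of round_board_centre in the frame of hook_spare between -0.03 and 0.03 m and z of round_board_centre in the frame of hook_spare between -0.082 and -0.06 m and angle between each of round_board_centre, white_centre, walnut_centre's own z axis and vertical below 0.3 rad and linear speed of each of round_board, white below 0.05 m/s and x of white_centre in the frame of hook_spare between -0.105 and 0.03 m and y of white_centre in the frame of hook_spare between -0.03 and 0.03 m and z of white_centre in the frame of hook_spare between -0.082 and -0.06 m and x of walnut_centre in the frame of hook_full between -0.105 and 0.03 m and y of walnut_centre in the frame of hook_full between -0.03 and 0.03 m and z of walnut_centre in the frame of hook_full between -0.082 and -0.06 m), for 0.2 s.
At the end, for the whole second after the job is handed in: Round and white boards hang at rest by their holes on the spare hook's bar (upright within 17 degrees); the walnut board stands at rest on the base in the stand's slot, handle up within 23 degrees, its centre within 30 mm across and 35 mm along the slot of the middle (x of round_board_centre in the frame of hook_spare between -0.105 and 0.03 m and y of round_board_centre in the frame of hook_spare between -0.03 and 0.03 m and z of round_board_centre in the frame of hook_spare between -0.082 and -0.06 m and angle between each of round_board_centre, white_centre's own z axis and vertical below 0.3 rad and linear speed of each of round_board, white below 0.05 m/s and x of white_centre in the frame of hook_spare between -0.105 and 0.03 m and y of white_centre in the frame of hook_spare between -0.03 and 0.03 m and z of white_centre in the frame of hook_spare between -0.082 and -0.06 m and x of walnut_centre in the frame of stand between -0.03 and 0.03 m and y of walnut_centre in the frame of stand between -0.035 and 0.035 m and z of walnut_centre in the frame of stand between 0.08 and 0.107 m and angle between walnut_centre's own z axis and vertical below 0.4 rad and linear speed of walnut below 0.03 m/s); the robot touches nothing.
It fails at once if the mug is knocked over or pushed more than 3 cm (distance of mug from where it was at the start of the episode above 0.03 m or angle between mug's own z axis and vertical above 0.35 rad).
It fails at once if the tea box is knocked over or pushed more than 3 cm (distance of tea_box from where it was at the start of the episode above 0.03 m or angle between tea_box's own z axis and vertical above 0.35 rad).
It fails at once if the honey jar is knocked over or pushed more than 3 cm (distance of honey_jar from where it was at the start of the episode above 0.03 m or angle between honey_jar's own z axis and vertical above 0.35 rad).
It fails at once if the tin is knocked over or pushed more than 3 cm (distance of tin from where it was at the start of the episode above 0.03 m or angle between tin's own z axis and vertical above 0.35 rad).
It fails at once if a board falls down onto the worktop (height (world z) of any of walnut_centre, round_board_centre, white_centre below 0.055 m).
It also fails if it takes over 72 s, if anything falls off the work surface, if the arm or the gripper's body presses on something with over 40 N, if the wrist force passes 120 N, or if a joint passes its speed limit or range.

## Working session

There is one attempt and no reset: what is moved stays moved. The work goes in short steps, Python scripts to look and compute and a shell command to move; the robot and the scene stay as the last step left them, time stands still between calls to the robot, and variables do not carry over. Pictures are saved under pics/ and viewed, at most 10 in all, crops included, and the job is handed in when it is done.

```bash
ls; mkdir -p pics; python3 - <<'E'
from rig import ctrl
import cv2,numpy as np
s=ctrl.get_state();print(s)
print(ctrl.grip_point_offset)
for n in ("side","top"):
    p,d=ctrl.snapshot(n);cv2.imwrite(f"pics/{n}0.png",p[:,:,::-1]);np.savez(f"{n}0.npz",p=p,d=d)
    c=ctrl.camera_params(n);print(n,c['camera_matrix'],c['R'],c['t'],-c['R'].T@c['t'])
E
```

```text
pics
{'time_s': 0.0, 'q': array([-1.18192851,  0.46941184, -0.04860883,  1.53368608,  0.02412132,
        1.1410176 , -0.08230074]), 'dq': array([-4.51197927e-04,  1.08734081e-03,  9.21932357e-04, -1.39782882e-03,
        8.38764406e-05, -1.24725506e-03, -1.63126237e-04]), 'joint_efforts': array([-4.60800475e-04, -5.07961357e+01, -8.07608734e-02, -2.36163640e+01,
       -6.12340006e-02,  3.78459378e-02,  1.95760222e-04]), 'ee_pos': array([273.60592364, 616.40108928, 221.52277557]), 'ee_rot': array([-1.58853762e-04,  2.07342658e-01,  9.78267900e-01, -9.55036418e-04]), 'wrist_force': array([ 0.66224866, -0.44126818, -0.59999617]), 'torque': array([ 0.01692841,  0.04956897, -0.06171836]), 'grip_force': 0.0, 'width': 1.00229524437461}
18.700000000000003
side [[435.42189699   0.         325.1759108 ]
 [  0.         435.42189699 238.4817861 ]
 [  0.           0.           1.        ]] [[ 0.87465279 -0.48471273  0.00600585]
 [-0.29985297 -0.55072946 -0.77896422]
 [ 0.38088148  0.67952236 -0.62703961]] [-517.07440898  319.93759276  925.26007517] [ 195.78038746 -703.16839965  832.50012372]
top [[548.65089393   0.         320.26903049]
 [  0.         548.65089393 244.77731894]
 [  0.           0.           1.        ]] [[ 0.0059359  -0.99990313  0.01258939]
 [-0.98583416 -0.00796174 -0.16753391]
 [ 0.16761791 -0.01141659 -0.98578593]] [-8.36801849e-02  6.15895039e+02  1.66117623e+03] [ 328.72797371   23.78488927 1740.74850996]
```

View pics/side0.png

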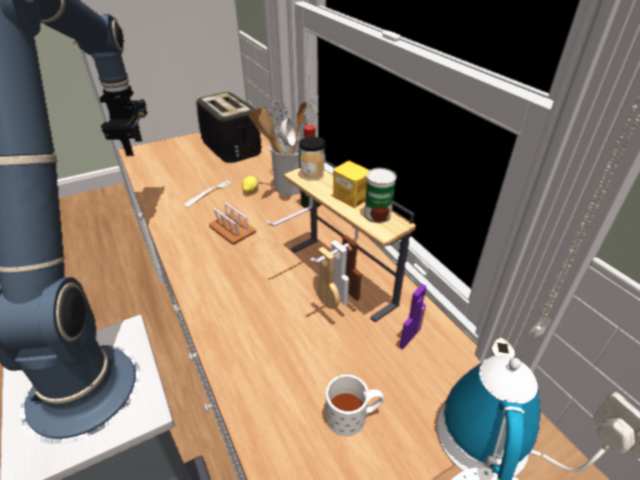

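View pics/top0.png

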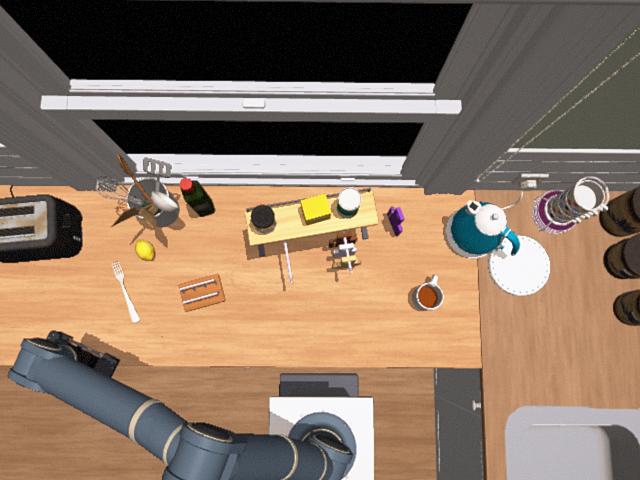

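Top view: rack at about (312,218), boards at (345,240–262), and the spare hook at (288,262) on the left. The stand is at (202,292) and the mug at (429,296). The possible mistakes for the walnut board are the purple paddle at (397,220) and the brown stand base at (202,292). In the side view the walnut is the dark rearmost board at (354,270), the purple one is at (413,317), white is at (341,272) and the round one is front at (328,275).

```bash
cat > h.py <<'E'
import numpy as np,cv2
from rig import ctrl
def cloud(n,d,c=None):
    c=c or ctrl.camera_params(n);K=c['camera_matrix'];v,u=np.mgrid[:480,:640]
    pc=np.stack([(u-K[0,2])/K[0,0]*d,(v-K[1,2])/K[1,1]*d,d],-1)
    return (pc-c['t'])@c['R']
def ray(n,u,v,z):
    c=ctrl.camera_params(n);K=c['camera_matrix'];o=-c['R'].T@c['t']
    r=c['R'].T@np.array([(u-K[0,2])/K[0,0],(v-K[1,2])/K[1,1],1]);return o+r*(z-o[2])/r[2]
E
python3 - <<'E'
from h import *
for n in("top","side"):
    f=np.load(n+"0.npz");p,d=f['p'],f['d'];P=cloud(n,d)
    hsv=cv2.cvtColor(p,cv2.COLOR_RGB2HSV)
    box=(P[...,0]>480)&(P[...,0]<800)&(P[...,1]>-250)&(P[...,1]<300)&(d>0)
    m=(box&(abs(P[...,2]-260)<7)).astype(np.uint8)
    m=cv2.morphologyEx(m,cv2.MORPH_OPEN,np.ones((3,3)))
    print(n,"shelf",m.sum(),cv2.minAreaRect(P[m>0][:,:2].astype(np.float32)),np.median(P[m>0][:,2]))
    # stand base
    b=(P[...,0]>430)&(P[...,0]<680)&(P[...,1]>180)&(P[...,1]<400)&(P[...,2]>7)&(P[...,2]<22)
    m=cv2.morphologyEx(b.astype(np.uint8),cv2.MORPH_OPEN,np.ones((3,3)))
    k,l,st,_=cv2.connectedComponentsWithStats(m);
    i=1+st[1:,4].argmax() if k>1 else 0
    print("stand",st[i],cv2.minAreaRect(P[l==i][:,:2].astype(np.float32)),np.median(P[l==i][:,2]))
    # board tops, hooks
    b=box&(P[...,0]<680)&(P[...,2]>190)&(P[...,2]<225)
    k,l,st,_=cv2.connectedComponentsWithStats(b.astype(np.uint8))
    for i in range(1,k):
        if st[i,4]>8:
            q=P[l==i];print(st[i],q.min(0).round(),q.max(0).round(),q.mean(0).round(),p[l==i].mean(0).round())
    x0,y0,w,h=(225,180,120,120) if n=="top" else (290,220,90,100)
    if n=="top":x0=250
    cv2.imwrite(f"pics/{n}_crop.png",cv2.resize(p[y0:y0+h,x0:x0+w,::-1],None,fx=5,fy=5,interpolation=cv2.INTER_CUBIC))
E
```

```text
top shelf 2651 ((659.218994140625, 31.231857299804688), (100.48969268798828, 359.962158203125), 10.139781951904297) 259.94434550065193
stand [194 274  30  22 311] ((492.7179260253906, 355.43145751953125), (65.0165023803711, 91.2546157836914), 3.0450439453125) 13.540144313610359
[337 230  20  43 299] [511. -94. 190.] [632. -42. 219.] [580. -69. 208.] [205. 182. 159.]
[284 240   9  43 122] [482.  84. 197.] [603. 109. 221.] [542.  97. 204.] [222. 207. 207.]
side shelf 2485 ((658.8986206054688, 32.19160461425781), (102.97810363769531, 361.7773742675781), 10.275358200073242) 260.14737040982516
stand [219 220  37  23 436] ((474.40496826171875, 357.3361511230469), (89.81854248046875, 96.4728012084961), 14.799095153808594) 13.29707356963576
[267 200  46  27 176] [480.  81. 196.] [614. 113. 225.] [549.  97. 205.] [196. 178. 174.]
[311 232  48  34 588] [510. -95. 190.] [644. -40. 224.] [582. -71. 206.] [171. 147. 130.]
```

View pics/top_crop.png

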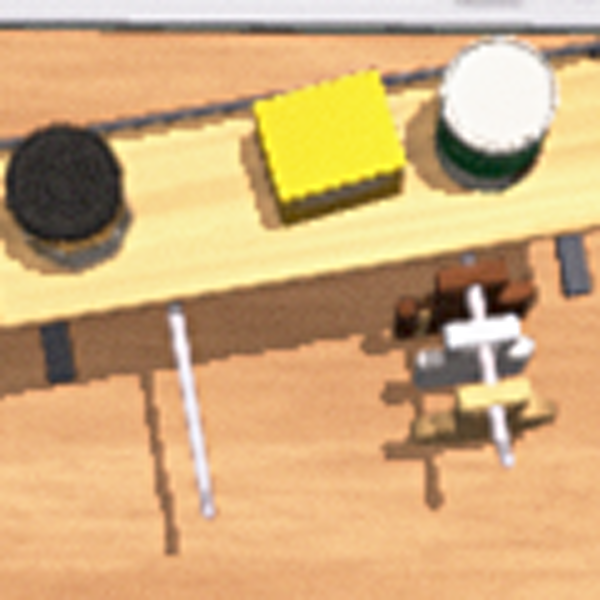

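View pics/side_crop.png

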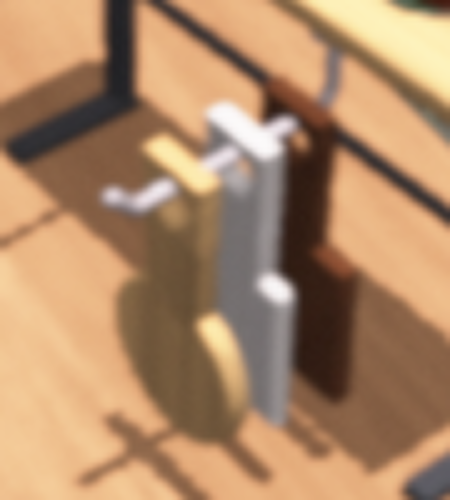

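The crops confirm the order, front to back: round pale, white, dark walnut. The spare hook is empty on the left, and the shelf stands at 260 mm with 100x360 and a yaw of 10.2°, as given. Next come the board positions along the hook and the stand pose.

```bash
cat >> h.py <<'E'
yaw=np.radians(10.2);ex=np.array([np.cos(yaw),np.sin(yaw)]);ey=np.array([-ex[1],ex[0]])
C=np.array([659.,31.7]);full=C-60*ex-85*ey;spare=C-60*ex+85*ey
def hk(o,P):P=np.asarray(P)[...,:2]-o;return np.stack([P@ex,P@ey],-1)
E
python3 - <<'E'
from h import *
print(full,spare)
for n in("top","side"):
    f=np.load(n+"0.npz");p,d=f['p'],f['d'];P=cloud(n,d);H=hk(full,P);S=hk(spare,P)
    hsv=cv2.cvtColor(p,cv2.COLOR_RGB2HSV)
    z=P[...,2]
    for a,b in((-80,-52),(-48,-20),(-15,15)):
        m=(abs(z-211)<6)&(H[...,0]>a)&(H[...,0]<b)&(abs(H[...,1])<35)
        print(n,a,m.sum(),H[m].mean(0).round(1),np.percentile(H[m],[3,97],axis=0).round(1).tolist(),p[m].mean(0).round())
    m=(abs(z-200)<12)&(S[...,0]>-115)&(S[...,0]<5)&(abs(S[...,1])<25)
    print("spare bar",m.sum(),S[m].mean(0),np.polyfit(S[m][:,0],S[m][:,1],1), S[m].min(0))
    # stand
    h,s,v=cv2.split(hsv);box=(P[...,0]>400)&(P[...,0]<620)&(P[...,1]>230)&(P[...,1]<430)
    br=(box&(s>140)&(v<190)&((h<14))&(z<40)).astype(np.uint8)
    br=cv2.morphologyEx(br,cv2.MORPH_CLOSE,np.ones((9,9)))
    k,l,st,_=cv2.connectedComponentsWithStats(br);i=1+st[1:,4].argmax()
    uv=np.argwhere(l==i)[:,::-1]
    q=np.array([ray(n,u,v,14) for u,v in uv])[:,:2].astype(np.float32)
    print("stand base",st[i],cv2.minAreaRect(q))
    w=box&(z>45)&(z<95);q=P[w][:,:2].astype(np.float32)
    print("wires",w.sum(),q.mean(0),cv2.minAreaRect(q))
f=np.load("top0.npz")['p'][265:320,170:235,::-1];g=np.load("side0.npz")['p'][195:250,200:265,::-1]
cv2.imwrite("pics/stand.png",cv2.resize(np.hstack([f,g]),None,fx=6,fy=6,interpolation=cv2.INTER_CUBIC))
E
```

```text
[615.00046645 -62.5817111 ] [584.89606059 104.73154226]
top -80 67 [-65.2   0.2] [[-73.0, -18.7], [-58.7, 18.7]] [245. 225. 158.]
top -48 64 [-29.2  -1. ] [[-40.7, -19.1], [-22.5, 17.9]] [241. 238. 240.]
top -15 66 [ 3.9 -1. ] [[-5.5, -19.5], [11.5, 17.7]] [147.  93.  65.]
spare bar 99 [-46.81939625  -0.27507744] [-0.001222   -0.33229065] [-103.64060222   -4.05492984]
stand base [184 275  41  37 414] ((464.1102294921875, 374.88067626953125), (83.53515625, 129.8955535888672), 17.210411071777344)
wires 151 [469.9381  374.87506] ((469.2254333496094, 375.8018798828125), (48.459983825683594, 109.84153747558594), 16.215238571166992)
side -80 101 [-65.7  -1.2] [[-72.1, -19.0], [-58.3, 19.6]] [225. 196. 144.]
side -48 98 [-29.8  -1.6] [[-35.3, -19.5], [-22.0, 19.0]] [220. 214. 213.]
side -15 95 [ 3.1 -0.8] [[-3.6, -19.8], [11.1, 19.2]] [124.  79.  58.]
spare bar 127 [-50.90715295  -1.29582441] [ 0.00860254 -0.85789381] [-106.33292679   -6.09238454]
stand base [210 221  45  23 453] ((462.4581604003906, 367.0247497558594), (86.2422103881836, 132.3109130859375), 17.736251831054688)
wires 165 [469.18716 371.06067] ((468.59375, 374.9139099121094), (49.560306549072266, 111.2735366821289), 15.70497989654541)
```

View pics/stand.png

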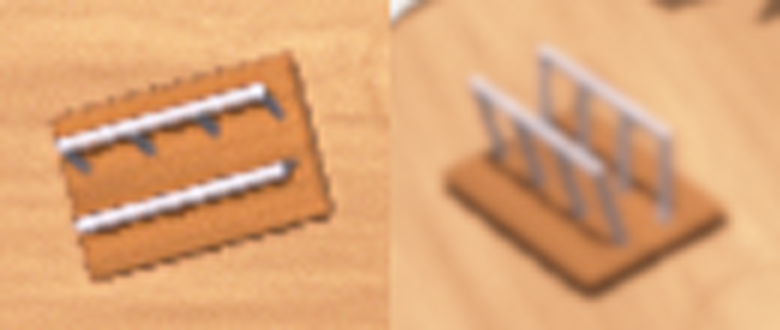

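```bash
python3 -m pendant '[{"x":10,"y":-40,"z":20,"turn":8.5},{"x":10,"y":-48,"z":20,"turn":8.5},{"x":10,"y":-48,"z":20,"turn":8.5},{"x":10,"y":-48,"z":20,"turn":8.5},{"x":15,"y":-48},{"x":15,"y":-48},{"x":15,"y":-48},{"x":15,"y":-48},{"x":15,"y":-48},{"x":15,"y":-48},{},{}]' -1 30
```

```text
invalid input at $[4]: expected keys x, y, z, turn
```

The stand crop shows two wire rows, with the base at about (202,292) in the full top picture. Its slot runs along y at a yaw of about 16°, centred near (468,374).

```bash
python3 -m pendant '[{"x":10,"y":-40,"z":20,"turn":8.5},{"x":10,"y":-48,"z":20,"turn":8.5},{"x":10,"y":-48,"z":20,"turn":8.5},{"x":10,"y":-48,"z":20,"turn":8.5},{"x":15,"y":-48,"z":0,"turn":0},{"x":15,"y":-48,"z":0,"turn":0},{"x":15,"y":-48,"z":0,"turn":0},{"x":15,"y":-48,"z":0,"turn":0},{"x":15,"y":-48,"z":0,"turn":0},{"x":15,"y":-48,"z":0,"turn":0},{"x":20,"y":-48,"z":0,"turn":0},{"x":20,"y":-48,"z":0,"turn":0},{"x":20,"y":-48,"z":0,"turn":0},{"x":0,"y":0,"z":0,"turn":0},{"x":0,"y":0,"z":0,"turn":0},{"x":0,"y":0,"z":0,"turn":0}]' -1 30
```

```text
time_s: 1.7
ee_pos: [458.9, 17.4, 298.9]
ee_rot: [-0.0, -0.089, 0.996, 0.0]
wrist_force: [-0.3, 0.2, 0.4]
width: 1.001
grip_force: 0.0
```

```bash
python3 -m pendant '[{"x":0,"y":-30,"z":0,"turn":0},{"x":0,"y":-31,"z":0,"turn":0},{"x":25,"y":-31,"z":0,"turn":0},{"x":33,"y":0,"z":0,"turn":0},{"x":33.5,"y":0,"z":0,"turn":0},{"x":0,"y":0,"z":-20,"turn":0},{"x":0,"y":0,"z":-20,"turn":0},{"x":0,"y":0,"z":-20,"turn":0},{"x":0,"y":0,"z":0,"turn":0},{"x":0,"y":0,"z":0,"turn":0}]'
```

```text
time_s: 2.7
ee_pos: [551.0, -74.4, 239.4]
ee_rot: [-0.0, -0.089, 0.996, 0.0]
wrist_force: [-0.1, 0.5, 1.3]
width: 1.0
grip_force: 0.0
```

```bash
python3 -m pendant '[{"x":0,"y":0,"z":-20,"turn":0},{"x":0,"y":0,"z":-20,"turn":0},{"x":0,"y":0,"z":-18,"turn":0},{"x":0,"y":0,"z":0,"turn":0},{"x":0,"y":0,"z":0,"turn":0}]' && python3 -m pendant '[{"x":0,"y":0,"z":0,"turn":0},{"x":0,"y":0,"z":0,"turn":0},{"x":0,"y":0,"z":0,"turn":0},{"x":0,"y":0,"z":0,"turn":0},{"x":0,"y":0,"z":0,"turn":0},{"x":0,"y":0,"z":0,"turn":0},{"x":0,"y":0,"z":0,"turn":0},{"x":0,"y":0,"z":0,"turn":0}]' 1 25
```

```text
time_s: 3.2
ee_pos: [551.7, -75.5, 182.6]
ee_rot: [0.001, -0.088, 0.996, -0.0]
wrist_force: [0.6, 0.4, 0.2]
width: 0.999
grip_force: 0.0
time_s: 4.0
ee_pos: [550.8, -75.1, 181.2]
ee_rot: [-0.0, -0.088, 0.996, 0.0]
wrist_force: [-0.6, 1.6, 0.7]
width: 0.458
grip_force: 24.9
```

```bash
python3 -m pendant '[{"x":0,"y":0,"z":5,"turn":0},{"x":0,"y":0,"z":5,"turn":0},{"x":0,"y":0,"z":5,"turn":0},{"x":0,"y":0,"z":0,"turn":0},{"x":-16.2,"y":-2.9,"z":0,"turn":0},{"x":-16.2,"y":-2.9,"z":0,"turn":0},{"x":-16.2,"y":-2.9,"z":0,"turn":0},{"x":-16.2,"y":-2.9,"z":0,"turn":0},{"x":0,"y":0,"z":0,"turn":0},{"x":0,"y":0,"z":0,"turn":0}]'; python3 - <<'E'
from h import *
p,d=ctrl.snapshot("side");cv2.imwrite("pics/s1.png",cv2.resize(p[170:350,220:440,::-1],None,fx=3,fy=3))
E
```

```text
time_s: 5.0
ee_pos: [486.6, -87.4, 196.5]
ee_rot: [0.001, -0.088, 0.996, 0.0]
wrist_force: [0.1, -0.5, -1.6]
width: 0.458
grip_force: 24.9
```

View pics/s1.png

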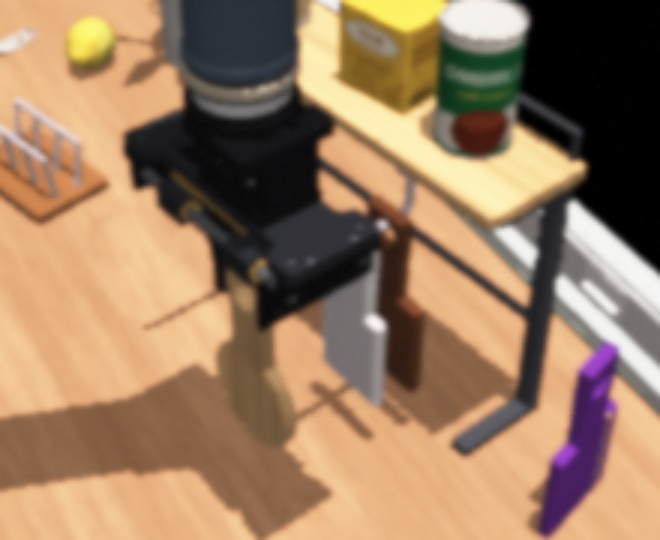

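The picture shows the round board gripped and clear of the hook, with the white and walnut boards still hanging. Now across to the spare hook.

```bash
python3 -m pendant '[{"x":-5,"y":14,"z":0,"turn":0},{"x":-5,"y":28,"z":0,"turn":0},{"x":-5,"y":28,"z":0,"turn":0},{"x":-5,"y":28,"z":0,"turn":0},{"x":-5,"y":28,"z":0,"turn":0},{"x":-5,"y":28,"z":0,"turn":0},{"x":0,"y":14,"z":0,"turn":0},{"x":0,"y":0,"z":0,"turn":0},{"x":0,"y":0,"z":0,"turn":0},{"x":0,"y":0,"z":0,"turn":0}]'; python3 - <<'E'
from h import *
t=ctrl.get_state()['ee_pos'];print(t,hk(spare,t))
p,d=ctrl.snapshot("side");P=cloud("side",d);S=hk(spare,P)
z=P[...,2];m=(abs(S[...,0]+130)<40)&(abs(S[...,1])<60)&(z>60)&(z<190)
hsv=cv2.cvtColor(p,cv2.COLOR_RGB2HSV)
m&=(hsv[...,0]>8)&(hsv[...,0]<30)&(hsv[...,1]>50)
for a in range(60,190,20):
    k=m&(z>=a)&(z<a+20);print(a,k.sum(),S[k].min(0).round(1) if k.any() else '',S[k].max(0).round(1) if k.any() else '')
E
```

```text
time_s: 6.05
ee_pos: [456.5, 79.4, 196.2]
ee_rot: [-0.0, -0.087, 0.996, -0.0]
wrist_force: [-0.6, -0.6, -1.5]
width: 0.458
grip_force: 24.9
[456.46657453  79.41144229 196.17059563] [-130.88353944   -2.17702899]
60 46 [-136.3  -36.5] [-133.7   23.8]
80 102 [-136.7  -49. ] [-123.6   36.1]
100 131 [-137.2  -50.7] [-123.9   38.7]
120 127 [-136.3  -47.4] [-122.2   35.9]
140 97 [-137.2  -35.9] [-123.9   23. ]
160 76 [-136.4  -27.2] [-124.3   14.6]
180 36 [-136.3  -25.1] [-124.2   15. ]
```

```bash
python3 -m pendant '[{"x":-0.6,"y":3.4,"z":0,"turn":0},{"x":0,"y":0,"z":0,"turn":0},{"x":12,"y":2.15,"z":0,"turn":0},{"x":12,"y":2.15,"z":0,"turn":0},{"x":12,"y":2.15,"z":0,"turn":0},{"x":12,"y":2.15,"z":0,"turn":0},{"x":12,"y":2.15,"z":0,"turn":0},{"x":12,"y":2.15,"z":0,"turn":0},{"x":12,"y":2.15,"z":0,"turn":0},{"x":12,"y":2.15,"z":0,"turn":0},{"x":0,"y":0,"z":0,"turn":0},{"x":0,"y":0,"z":0,"turn":0}]'; python3 - <<'E'
from h import *
t=ctrl.get_state()['ee_pos'];print(t,hk(spare,t))
p,d=ctrl.snapshot("side");P=cloud("side",d);S=hk(spare,P)
z=P[...,2];m=(abs(S[...,0]+35)<40)&(abs(S[...,1])<60)&(z>60)&(z<190)
hsv=cv2.cvtColor(p,cv2.COLOR_RGB2HSV)
m&=(hsv[...,0]>8)&(hsv[...,0]<30)&(hsv[...,1]>50)
for a in range(60,190,20):
    k=m&(z>=a)&(z<a+20);print(a,k.sum(),S[k].min(0).round(1) if k.any() else '',S[k].max(0).round(1) if k.any() else '')
cv2.imwrite("pics/s2.png",cv2.resize(p[150:330,200:420,::-1],None,fx=3,fy=3))
E
```

```text
time_s: 7.3
ee_pos: [551.3, 101.1, 196.0]
ee_rot: [-0.001, -0.088, 0.996, -0.0]
wrist_force: [0.5, -0.2, -2.1]
width: 0.46
grip_force: 24.9
[551.28195884 101.13634458 195.98436217] [-33.71950596   2.41416672]
60 52 [-38.9 -28. ] [-35.9  32.9]
80 116 [-39.8 -44.8] [-26.6  41.7]
100 136 [-40.3 -46.6] [-25.2  45.6]
120 127 [-40.7 -44.2] [-25.8  39.2]
140 92 [-39.7 -33.5] [-25.1  25.2]
160 77 [-39.6 -21.4] [-27.1  21.2]
180 31 [-39.4 -21.1] [-27.1  10.7]
```

View pics/s2.png

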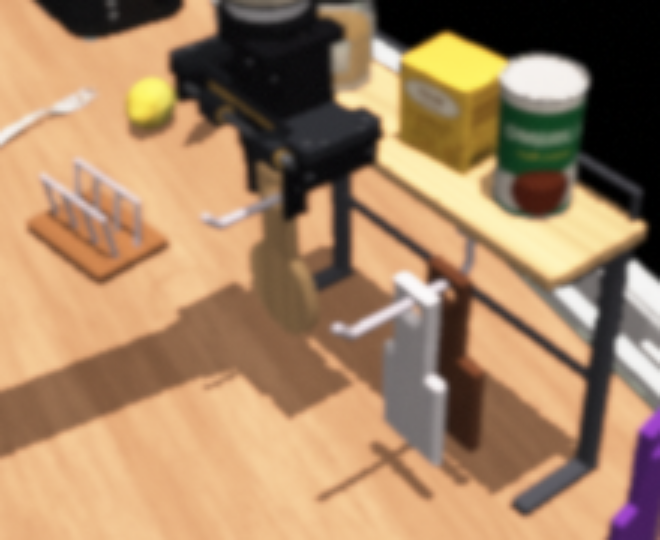

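The bar passes through the round board's hole, centred. Lower, release and rise.

```bash
python3 -m pendant '[{"x":0,"y":0,"z":-4,"turn":0},{"x":0,"y":0,"z":-4,"turn":0},{"x":0,"y":0,"z":-4,"turn":0},{"x":0,"y":0,"z":-2.5,"turn":0},{"x":0,"y":0,"z":0,"turn":0},{"x":0,"y":0,"z":0,"turn":0}]' && python3 -m pendant '[{"x":0,"y":0,"z":0,"turn":0},{"x":0,"y":0,"z":0,"turn":0},{"x":0,"y":0,"z":0,"turn":0},{"x":0,"y":0,"z":0,"turn":0},{"x":0,"y":0,"z":0,"turn":0},{"x":0,"y":0,"z":0,"turn":0}]' -1 && python3 -m pendant '[{"x":0,"y":0,"z":10,"turn":0},{"x":0,"y":0,"z":20,"turn":0},{"x":0,"y":0,"z":25,"turn":0},{"x":0,"y":0,"z":0,"turn":0},{"x":0,"y":0,"z":0,"turn":0}]';  python3 - <<'E'
from h import *
t=ctrl.get_state()['ee_pos'];print(t,hk(full,t))
p,d=ctrl.snapshot("side");P=cloud("side",d)
hsv=cv2.cvtColor(p,cv2.COLOR_RGB2HSV)
for o,a,b in ((spare,-60,-10),(full,-50,-20),(full,-14,18)):
    S=hk(o,P);z=P[...,2]
    m=(S[...,0]>a)&(S[...,0]<b)&(abs(S[...,1])<30)&(z>185)&(z<225)
    if o is spare: m&=(hsv[...,0]>8)&(hsv[...,0]<30)&(hsv[...,1]>50)
    print(m.sum(),S[m].min(0).round(1),S[m].max(0).round(1),np.percentile(z[m],95))
E
```

```text
time_s: 7.95
ee_pos: [551.4, 101.2, 181.7]
ee_rot: [-0.0, -0.088, 0.996, 0.0]
wrist_force: [0.6, -1.0, -1.3]
width: 0.456
grip_force: 24.9
time_s: 8.55
ee_pos: [551.5, 101.2, 181.8]
ee_rot: [0.0, -0.088, 0.996, 0.0]
wrist_force: [-1.0, -0.4, -0.1]
width: 0.917
grip_force: 0.0
time_s: 9.05
ee_pos: [551.7, 101.3, 237.6]
ee_rot: [0.001, -0.088, 0.996, 0.0]
wrist_force: [0.6, 0.2, 0.0]
width: 0.998
grip_force: 0.0
[551.73681131 101.25755017 237.58524103] [-33.2503785 172.4529093]
137 [-54.3 -21. ] [-10.8  23.4] 212.08299875616882
187 [-49.7 -21. ] [-21.3  21.6] 212.77866875679274
180 [-12.8 -20.9] [17.9 22.8] 212.35335355860795
```

```bash
python3 -m pendant '[{"x":-15,"y":-20,"z":0,"turn":0},{"x":5,"y":-32,"z":0,"turn":0},{"x":8,"y":-33,"z":0,"turn":0},{"x":8,"y":-33,"z":0,"turn":0},{"x":8,"y":-32,"z":0,"turn":0},{"x":16.6,"y":-20,"z":0,"turn":0},{"x":0,"y":0,"z":0,"turn":0},{"x":0,"y":0,"z":0,"turn":0},{"x":0,"y":0,"z":0,"turn":0}]'; python3 -c "
from h import *
print(hk(full,ctrl.get_state()['ee_pos']))"
```

```text
time_s: 10.0
ee_pos: [581.4, -67.4, 236.0]
ee_rot: [-0.001, -0.089, 0.996, 0.001]
wrist_force: [0.2, -0.6, -0.4]
width: 1.001
grip_force: 0.0
[-33.95121558   1.25245855]
```

```bash
python3 -m pendant '[{"x":0.5,"y":-1.5,"z":-14,"turn":0},{"x":0,"y":0,"z":-20,"turn":0},{"x":0,"y":0,"z":-20,"turn":0},{"x":0,"y":0,"z":0,"turn":0},{"x":0,"y":0,"z":0,"turn":0}]' && python3 -m pendant '[{"x":0,"y":0,"z":0,"turn":0},{"x":0,"y":0,"z":0,"turn":0},{"x":0,"y":0,"z":0,"turn":0},{"x":0,"y":0,"z":0,"turn":0},{"x":0,"y":0,"z":0,"turn":0},{"x":0,"y":0,"z":0,"turn":0},{"x":0,"y":0,"z":0,"turn":0}]' 1 25 && python3 -m pendant '[{"x":0,"y":0,"z":5,"turn":0},{"x":0,"y":0,"z":5,"turn":0},{"x":0,"y":0,"z":5,"turn":0},{"x":0,"y":0,"z":0,"turn":0},{"x":-16.2,"y":-2.9,"z":0,"turn":0},{"x":-16.2,"y":-2.9,"z":0,"turn":0},{"x":-16.2,"y":-2.9,"z":0,"turn":0},{"x":-16.2,"y":-2.9,"z":0,"turn":0},{"x":-16.2,"y":-2.9,"z":0,"turn":0},{"x":-16.2,"y":-2.9,"z":0,"turn":0},{"x":0,"y":0,"z":0,"turn":0},{"x":0,"y":0,"z":0,"turn":0}]'; python3 -c "
from h import *
print(hk(full,ctrl.get_state()['ee_pos']))"
```

```text
time_s: 10.5
ee_pos: [582.2, -69.7, 182.3]
ee_rot: [-0.001, -0.088, 0.996, 0.0]
wrist_force: [-0.1, 0.1, -0.1]
width: 1.0
grip_force: 0.0
time_s: 11.2
ee_pos: [582.4, -69.4, 182.7]
ee_rot: [-0.0, -0.088, 0.996, 0.001]
wrist_force: [-0.2, 2.8, -0.1]
width: 0.452
grip_force: 25.0
time_s: 12.4
ee_pos: [486.0, -87.6, 198.1]
ee_rot: [0.001, -0.088, 0.996, 0.0]
wrist_force: [0.4, -0.3, -0.9]
width: 0.455
grip_force: 25.0
[-131.38073823   -1.79893441]
```

```bash
python3 -m pendant '[{"x":-8,"y":14,"z":-1,"turn":0},{"x":-5,"y":28,"z":0,"turn":0},{"x":-5,"y":28,"z":0,"turn":0},{"x":-5,"y":28,"z":0,"turn":0},{"x":-5,"y":28,"z":0,"turn":0},{"x":-3,"y":28,"z":0,"turn":0},{"x":0,"y":17,"z":0,"turn":0},{"x":0,"y":0,"z":0,"turn":0},{"x":0,"y":0,"z":0,"turn":0},{"x":0,"y":0,"z":0,"turn":0}]'; cat > chk.py <<'E'
from h import *
t=ctrl.get_state()['ee_pos'];T=hk(spare,t);print(t,T)
p,d=ctrl.snapshot("side");P=cloud("side",d);S=hk(spare,P)
z=P[...,2];m=(abs(S[...,0]-T[0])<20)&(abs(S[...,1])<60)&(z>60)&(z<190)
for a in range(60,180,20):
    k=m&(z>=a)&(z<a+20);print(a,k.sum(),S[k].min(0).round(1) if k.any() else '',S[k].max(0).round(1) if k.any() else '')
E
python3 chk.py
```

```text
time_s: 13.4
ee_pos: [454.8, 82.3, 196.7]
ee_rot: [0.0, -0.087, 0.996, -0.0]
wrist_force: [0.8, -1.1, -1.7]
width: 0.455
grip_force: 25.0
[454.82063635  82.26512602 196.67481129] [-131.99812073    0.92302453]
60 71 [-132.9  -38.9] [-121.2   31.1]
80 91 [-133.2  -38.9] [-120.6   27.2]
100 102 [-133.3  -37.4] [-120.4   28.6]
120 105 [-133.6  -37.4] [-121.8   30.3]
140 106 [-133.1  -37. ] [-120.1   29.8]
160 75 [-133.8  -22.7] [-120.8   15.6]
```

```bash
python3 -m pendant '[{"x":-0.4,"y":2.5,"z":-0.5,"turn":0},{"x":0,"y":0,"z":0,"turn":0},{"x":10.8,"y":1.95,"z":0,"turn":0},{"x":10.8,"y":1.95,"z":0,"turn":0},{"x":10.8,"y":1.95,"z":0,"turn":0},{"x":10.8,"y":1.95,"z":0,"turn":0},{"x":10.8,"y":1.95,"z":0,"turn":0},{"x":0,"y":0,"z":0,"turn":0},{"x":0,"y":0,"z":0,"turn":0}]'; python3 chk.py
```

```text
time_s: 14.35
ee_pos: [507.9, 95.5, 195.9]
ee_rot: [-0.001, -0.088, 0.996, -0.0]
wrist_force: [-0.7, -0.4, -1.5]
width: 0.457
grip_force: 25.0
[507.86004782  95.47209078 195.88432004] [-77.45821299   4.52879084]
60 79 [-79.  -34.9] [-66.1  33.5]
80 94 [-78.7 -35.9] [-65.8  37.8]
100 105 [-78.9 -35.3] [-68.1  33.3]
120 103 [-79.  -34.9] [-66.8  35.7]
140 108 [-78.6 -33.4] [-66.2  33.4]
160 78 [-78.9 -18.7] [-64.9  21. ]
```

```bash
python3 -m pendant '[{"x":0,"y":0,"z":-4,"turn":0},{"x":0,"y":0,"z":-4,"turn":0},{"x":0,"y":0,"z":-4,"turn":0},{"x":0,"y":0,"z":-1.5,"turn":0},{"x":0,"y":0,"z":0,"turn":0},{"x":0,"y":0,"z":0,"turn":0}]' && python3 -m pendant '[{"x":0,"y":0,"z":0,"turn":0},{"x":0,"y":0,"z":0,"turn":0},{"x":0,"y":0,"z":0,"turn":0},{"x":0,"y":0,"z":0,"turn":0},{"x":0,"y":0,"z":0,"turn":0},{"x":0,"y":0,"z":0,"turn":0}]' -1 && python3 -m pendant '[{"x":0,"y":0,"z":10,"turn":0},{"x":0,"y":0,"z":20,"turn":0},{"x":0,"y":0,"z":25,"turn":0},{"x":0,"y":-20,"z":0,"turn":0},{"x":3,"y":-35,"z":0,"turn":0},{"x":5,"y":-35,"z":0,"turn":0},{"x":6,"y":-35,"z":0,"turn":0},{"x":6,"y":-30,"z":0,"turn":0},{"x":0,"y":-5,"z":0,"turn":0},{"x":0,"y":0,"z":0,"turn":0},{"x":0,"y":0,"z":0,"turn":0},{"x":0,"y":0,"z":0,"turn":0}]'; python3 - <<'E'
from h import *
t=ctrl.get_state()['ee_pos'];print(t,hk(full,t))
p,d=ctrl.snapshot("top");np.savez("top1.npz",p=p,d=d)
p,d=ctrl.snapshot("side");np.savez("side1.npz",p=p,d=d);P=cloud("side",d);z=P[...,2];F=hk(full,P)
m=(abs(z-211)<6)&(abs(F[...,0]-2)<17)&(abs(F[...,1])<30);print("walnut",m.sum(),np.percentile(F[m],[3,97],axis=0))
m=(z>264)&(z<350)&(F[...,1]>-110)&(F[...,1]<110)&(F[...,0]>5)&(F[...,0]<90)
k,l,st,_=cv2.connectedComponentsWithStats(m.astype(np.uint8))
for i in range(1,k):
    if st[i,4]>60:print("item",F[l==i].min(0),F[l==i].max(0),z[l==i].max())
cv2.imwrite("pics/s3.png",cv2.resize(p[140:330,200:430,::-1],None,fx=3,fy=3))
E
```

```text
time_s: 15.0
ee_pos: [508.0, 95.5, 182.7]
ee_rot: [0.0, -0.088, 0.996, 0.0]
wrist_force: [-1.1, 0.1, -1.8]
width: 0.457
grip_force: 25.0
time_s: 15.6
ee_pos: [508.0, 95.6, 182.8]
ee_rot: [0.0, -0.088, 0.996, 0.0]
wrist_force: [0.2, 0.8, -0.9]
width: 0.918
grip_force: 0.0
time_s: 16.8
ee_pos: [527.9, -62.6, 237.8]
ee_rot: [-0.0, -0.089, 0.996, 0.0]
wrist_force: [0.3, -0.1, -1.4]
width: 0.999
grip_force: 0.0
[527.93672184 -62.64249211 237.77577654] [-85.69851844  15.3578402 ]
walnut 92 [[ -3.63536836 -19.50416961]
 [ 12.68239495  16.17310991]]
item [ 37.01823202 -47.84838332] [ 89.19778226 109.68588278] 349.6534994647948
```

View pics/s3.png

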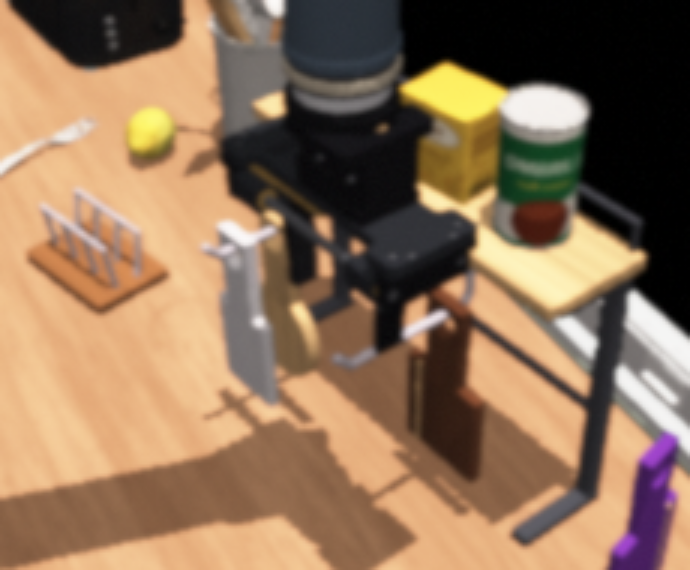

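Both boards hang on the spare hook and walnut hangs alone. Items on the shelf start about 37 mm behind the hook origin. I'll grip the walnut handle's top edge from slightly in front, keeping the body above the shelf board, and draw it forward along the bar.

```bash
python3 -m pendant '[{"x":2.8,"y":-15.6,"z":0,"turn":0},{"x":15.7,"y":2.8,"z":0,"turn":0},{"x":15.7,"y":2.8,"z":0,"turn":0},{"x":15.7,"y":2.8,"z":0,"turn":0},{"x":15.7,"y":2.8,"z":0,"turn":0},{"x":15.7,"y":2.8,"z":0,"turn":0},{"x":0,"y":0,"z":-14,"turn":0},{"x":0,"y":0,"z":-14,"turn":0},{"x":0,"y":0,"z":0,"turn":0},{"x":0,"y":0,"z":0,"turn":0},{"x":0,"y":0,"z":0,"turn":0}]'; python3 -c "
from h import *
print(hk(full,ctrl.get_state()['ee_pos']))"
```

```text
time_s: 18.0
ee_pos: [609.0, -66.3, 210.1]
ee_rot: [0.0, -0.088, 0.996, 0.0]
wrist_force: [0.4, -0.4, -0.4]
width: 1.002
grip_force: 0.0
[-6.54630405 -2.6183148 ]
```

```bash
python3 -m pendant '[{"x":0.5,"y":2,"z":-7,"turn":0},{"x":0,"y":0,"z":-7,"turn":0},{"x":0,"y":0,"z":0,"turn":0},{"x":0,"y":0,"z":0,"turn":0}]' && python3 -m pendant '[{"x":0,"y":0,"z":0,"turn":0},{"x":0,"y":0,"z":0,"turn":0},{"x":0,"y":0,"z":0,"turn":0},{"x":0,"y":0,"z":0,"turn":0},{"x":0,"y":0,"z":0,"turn":0},{"x":0,"y":0,"z":0,"turn":0},{"x":0,"y":0,"z":0,"turn":0}]' 1 15
```

```text
time_s: 18.4
ee_pos: [609.6, -64.0, 195.4]
ee_rot: [-0.0, -0.088, 0.996, 0.0]
wrist_force: [0.8, -1.2, -0.3]
width: 1.003
grip_force: 0.0
time_s: 19.1
ee_pos: [609.7, -63.7, 195.7]
ee_rot: [-0.0, -0.088, 0.996, 0.0]
wrist_force: [0.9, -0.4, 0.5]
width: 0.456
grip_force: 15.0
```

Gripped at 0.456 (39.7 mm, the handle width). Draw it forward about 45 mm, slowly.

```bash
python3 -m pendant '[{"x":-3,"y":-0.55,"z":0.5,"turn":0},{"x":-4,"y":-0.7,"z":0,"turn":0},{"x":-4,"y":-0.7,"z":0,"turn":0},{"x":-4,"y":-0.7,"z":0,"turn":0},{"x":-4,"y":-0.7,"z":0,"turn":0},{"x":-4,"y":-0.7,"z":0,"turn":0},{"x":-4,"y":-0.7,"z":0,"turn":0},{"x":-4,"y":-0.7,"z":0,"turn":0},{"x":-4,"y":-0.7,"z":0,"turn":0},{"x":-4,"y":-0.7,"z":0,"turn":0},{"x":-4,"y":-0.7,"z":0,"turn":0},{"x":0,"y":0,"z":0,"turn":0},{"x":0,"y":0,"z":0,"turn":0}]'; cat > wal.py <<'E'
from h import *
t=ctrl.get_state()['ee_pos'];T=hk(full,t);print(t,T)
p,d=ctrl.snapshot("side");P=cloud("side",d);S=hk(full,P)
hsv=cv2.cvtColor(p,cv2.COLOR_RGB2HSV)
z=P[...,2];m=(abs(S[...,0]-T[0])<40)&(abs(S[...,1])<60)&(z>60)&(z<215)&(hsv[...,1]>110)&((hsv[...,0]<12)|(hsv[...,0]>170))&(hsv[...,2]<170)
for a in range(60,215,25):
    k=m&(z>=a)&(z<a+25);print(a,k.sum(),np.percentile(S[k],[3,97],axis=0).round(1).tolist() if k.any() else '')
E
python3 wal.py
```

```text
time_s: 20.4
ee_pos: [566.8, -71.6, 196.3]
ee_rot: [0.0, -0.088, 0.996, 0.0]
wrist_force: [0.4, -0.4, -2.5]
width: 0.455
grip_force: 15.0
[566.84481778 -71.594288   196.34330006] [-48.99056776  -0.34250806]
60 151 [[-46.0, -43.3], [-38.9, 32.5]]
85 158 [[-45.4, -43.7], [-37.9, 33.4]]
110 180 [[-46.1, -44.2], [-36.5, 35.2]]
135 147 [[-45.4, -40.6], [-34.5, 33.1]]
160 109 [[-45.8, -22.9], [-35.7, 14.5]]
185 48 [[-59.2, -31.1], [-37.1, 23.7]]
210 19 [[-50.3, -11.2], [-38.9, 17.9]]
```

Walnut moved to x ≈ -40 on the bar, upright. Regrasp it centrally and deeper, then take it off.

```bash
python3 -m pendant '[{"x":0,"y":0,"z":0,"turn":0},{"x":0,"y":0,"z":0,"turn":0},{"x":0,"y":0,"z":0,"turn":0},{"x":0,"y":0,"z":0,"turn":0},{"x":0,"y":0,"z":0,"turn":0},{"x":3.5,"y":0.6,"z":0,"turn":0},{"x":3.5,"y":0.6,"z":-4,"turn":0},{"x":0,"y":0,"z":-5,"turn":0},{"x":0,"y":0,"z":-5,"turn":0},{"x":0,"y":0,"z":0,"turn":0},{"x":0,"y":0,"z":0,"turn":0},{"x":0,"y":0,"z":0,"turn":0}]' -1 && python3 wal.py && python3 -m pendant '[{"x":0,"y":0,"z":0,"turn":0},{"x":0,"y":0,"z":0,"turn":0},{"x":0,"y":0,"z":0,"turn":0},{"x":0,"y":0,"z":0,"turn":0},{"x":0,"y":0,"z":0,"turn":0},{"x":0,"y":0,"z":0,"turn":0},{"x":0,"y":0,"z":0,"turn":0}]' 1 25
```

```text
time_s: 21.65
ee_pos: [573.8, -70.5, 182.3]
ee_rot: [0.0, -0.088, 0.996, 0.0]
wrist_force: [-0.5, -0.6, -0.0]
width: 1.002
grip_force: 0.0
[573.8258405  -70.48444501 182.34072324] [-41.9233396   -0.48643807]
60 147 [[-45.2, -41.3], [-39.7, 40.6]]
85 161 [[-45.0, -41.4], [-37.5, 34.7]]
110 182 [[-45.3, -41.9], [-35.5, 37.0]]
135 142 [[-45.5, -31.3], [-35.4, 34.8]]
160 124 [[-45.1, -21.5], [-32.7, 14.5]]
185 86 [[-51.8, -53.2], [-35.3, 45.7]]
210 34 [[-46.5, -46.1], [-33.1, 16.5]]
time_s: 22.4
ee_pos: [573.8, -70.3, 182.2]
ee_rot: [-0.0, -0.088, 0.996, 0.0]
wrist_force: [-0.2, 0.3, 0.8]
width: 0.457
grip_force: 24.9
```

```bash
python3 -m pendant '[{"x":0,"y":0,"z":5,"turn":0},{"x":0,"y":0,"z":5,"turn":0},{"x":0,"y":0,"z":5,"turn":0},{"x":0,"y":0,"z":0,"turn":0},{"x":-15.2,"y":-2.7,"z":0,"turn":0},{"x":-15.2,"y":-2.7,"z":0,"turn":0},{"x":-15.2,"y":-2.7,"z":0,"turn":0},{"x":-15.2,"y":-2.7,"z":0,"turn":0},{"x":-15.2,"y":-2.7,"z":0,"turn":0},{"x":-15.2,"y":-2.7,"z":0,"turn":0},{"x":-15.2,"y":-2.7,"z":0,"turn":0},{"x":0,"y":0,"z":0,"turn":0},{"x":0,"y":0,"z":0,"turn":0}]'; python3 wal.py
```

```text
time_s: 23.7
ee_pos: [467.8, -89.2, 197.6]
ee_rot: [0.001, -0.088, 0.996, 0.0]
wrist_force: [0.2, -0.4, -1.4]
width: 0.46
grip_force: 24.9
[467.82683192 -89.21824592 197.55914476] [-149.56456857   -0.15335573]
60 98 [[-152.2, -41.7], [-145.7, 18.0]]
85 136 [[-152.1, -41.7], [-146.6, 18.8]]
110 137 [[-152.7, -42.1], [-146.1, 19.0]]
135 181 [[-152.5, -41.4], [-144.2, 33.9]]
160 101 [[-152.4, -21.0], [-144.2, 14.2]]
185 86 [[-156.4, -29.0], [-142.1, 17.8]]
210 0
```

```bash
python3 -m pendant '[{"x":-8,"y":0,"z":10,"turn":0},{"x":-8,"y":0,"z":15,"turn":0},{"x":-8,"y":0,"z":15,"turn":0},{"x":-6,"y":0,"z":10,"turn":0},{"x":0,"y":15,"z":0,"turn":0},{"x":0,"y":30,"z":0,"turn":0},{"x":0,"y":30,"z":0,"turn":0},{"x":0,"y":30,"z":0,"turn":0},{"x":0,"y":30,"z":0,"turn":0},{"x":0,"y":30,"z":0,"turn":0},{"x":0,"y":30,"z":0,"turn":0},{"x":0,"y":30,"z":0,"turn":0},{"x":0,"y":30,"z":0,"turn":0},{"x":0,"y":30,"z":0,"turn":1},{"x":0,"y":30,"z":0,"turn":1},{"x":0,"y":30,"z":0,"turn":1},{"x":0,"y":30,"z":0,"turn":1},{"x":0,"y":30,"z":0,"turn":1},{"x":0,"y":30,"z":0,"turn":0.8},{"x":0,"y":15,"z":0,"turn":0}]'; python3 -m pendant '[{"x":0,"y":0,"z":0,"turn":0},{"x":0,"y":0,"z":0,"turn":0},{"x":0,"y":0,"z":0,"turn":0}]'
python3 - <<'E'
from h import *
p,d=ctrl.snapshot("top");np.savez("top2.npz",p=p,d=d)
p,d=ctrl.snapshot("side");np.savez("side2.npz",p=p,d=d);P=cloud("side",d)
# mug/tips check and wires top rails by two views, top camera first frame
for n,f in(("top","top0.npz"),("side","side0.npz")):
    F=np.load(f);P=cloud(n,F['d']);z=P[...,2]
    w=(P[...,0]>400)&(P[...,0]<540)&(P[...,1]>280)&(P[...,1]<450)&(z>66)&(z<90)
    k,l,st,_=cv2.connectedComponentsWithStats(w.astype(np.uint8),connectivity=8)
    for i in range(1,k):
        if st[i,4]>10:
            q=P[l==i];print(n,st[i,4],q.mean(0).round(1),np.degrees(np.polyfit(q[:,1],q[:,0],1)[0]).round(1),q.min(0).round(),q.max(0).round())
E
```

```text
time_s: 25.75
ee_pos: [436.5, 363.7, 247.3]
ee_rot: [-0.0, -0.14, 0.99, 0.001]
wrist_force: [0.5, 0.1, -1.4]
width: 0.461
grip_force: 24.9
time_s: 26.05
ee_pos: [437.9, 358.6, 247.2]
ee_rot: [-0.0, -0.137, 0.991, -0.001]
wrist_force: [-0.5, -0.1, -1.5]
width: 0.458
grip_force: 24.9
top 22 [487.3 386.   67.9] -18.8 [480. 364.  66.] [495. 407.  71.]
top 22 [454.  349.8  68.9] -17.0 [446. 327.  66.] [462. 374.  74.]
side 12 [496.5 353.4  67.7] -18.8 [489. 334.  66.] [505. 374.  70.]
```

```bash
python3 - <<'E'
from h import *
for n in("top","side"):
    F=np.load(n+"0.npz");p,d=F['p'],F['d'];P=cloud(n,d);z=P[...,2]
    hsv=cv2.cvtColor(p,cv2.COLOR_RGB2HSV)
    w=(P[...,0]>400)&(P[...,0]<560)&(P[...,1]>280)&(P[...,1]<460)&(hsv[...,1]<70)&(hsv[...,2]>140)&(z>45)
    k,l,st,_=cv2.connectedComponentsWithStats(w.astype(np.uint8),connectivity=8)
    for i in range(1,k):
        if st[i,4]>15:
            vu=np.argwhere(l==i);q=np.array([ray(n,u,v,68)[:2] for v,u in vu],np.float32)
            vx,vy,_,_=cv2.fitLine(q,cv2.DIST_L2,0,.01,.01).ravel()
            print(n,st[i],q.mean(0).round(1),np.degrees(np.arctan2(-vx*np.sign(vy),abs(vy))).round(1),q.min(0).round(),q.max(0).round(),z[l==i].mean().round(1),np.percentile(z[l==i],90))
    h,s,v=cv2.split(hsv)
    b=(P[...,0]>390)&(P[...,0]<560)&(P[...,1]>280)&(P[...,1]<460)&(z>9)&(z<90)
    b=cv2.morphologyEx(b.astype(np.uint8),cv2.MORPH_CLOSE,np.ones((5,5)))&(abs(z-14)<5).astype(np.uint8)
    print(cv2.minAreaRect(P[b>0][:,:2].astype(np.float32)))
E
```

```text
top [179 279  35  12  69] [487.7 384.1] 16.3 [470. 331.] [505. 433.] 65.6 69.52868916435331
top [182 292  36  11  68] [448.4 370.1] 16.1 [434. 317.] [465. 422.] 66.3 70.40517375377182
((476.2150573730469, 370.0570373535156), (173.6435546875, 164.19700622558594), 88.96541595458984)
side [225 203  22  17  68] [486.  376.2] 16.4 [465. 319.] [504. 428.] 63.8 67.94166418038172
side [214 208  22  17  66] [446.6 364.5] 16.0 [430. 311.] [464. 418.] 63.5 67.17459756936647
((468.5264892578125, 374.20745849609375), (91.3208236694336, 133.0418243408203), 15.579572677612305)
```

```bash
python3 -m pendant '[{"x":9,"y":5,"z":0,"turn":0.5},{"x":9,"y":5,"z":0,"turn":0},{"x":9,"y":5,"z":0,"turn":0},{"x":0,"y":0,"z":-15,"turn":0},{"x":0,"y":0,"z":-10,"turn":0},{"x":0,"y":0,"z":0,"turn":0},{"x":0,"y":0,"z":0,"turn":0},{"x":0,"y":0,"z":0,"turn":0}]'; cat > st.py <<'E'
from h import *
s=ctrl.get_state();t=s['ee_pos'];print(t)
a=np.radians(16.2);sx=np.array([np.cos(a),np.sin(a)]);sy=np.array([-sx[1],sx[0]]);O=np.array([467.5,374.])
print("tcp in stand",(t[:2]-O)@sx,(t[:2]-O)@sy)
for n in ("side","top"):
    p,d=ctrl.snapshot(n);P=cloud(n,d);z=P[...,2];Q=P[...,:2]-O;S=np.stack([Q@sx,Q@sy],-1)
    hsv=cv2.cvtColor(p,cv2.COLOR_RGB2HSV)
    m=(abs(S[...,0])<50)&(abs(S[...,1])<70)&(z>25)&(z<215)&(hsv[...,1]>110)&((hsv[...,0]<12)|(hsv[...,0]>170))&(hsv[...,2]<170)
    for b in range(25,215,25):
        k=m&(z>=b)&(z<b+25)
        if k.sum()>5:print(n,b,k.sum(),np.percentile(S[k],[3,97],axis=0).round(1).tolist())
    if n=="side":cv2.imwrite("pics/st%d.png"%(s['time_s']*10),cv2.resize(p[120:300,150:390,::-1],None,fx=3,fy=3))
E
python3 st.py;ls pics
```

```text
time_s: 26.95
ee_pos: [464.7, 376.0, 222.8]
ee_rot: [0.0, -0.142, 0.99, 0.0]
wrist_force: [0.1, -0.2, -1.3]
width: 0.456
grip_force: 24.9
[464.65383921 376.01028944 222.79898457]
tcp in stand -2.17229736318525 2.724521798196169
side 75 32 [[-4.6, -38.8], [1.1, 21.1]]
side 100 86 [[-5.3, -39.5], [1.6, 20.3]]
side 125 94 [[-5.7, -38.7], [0.1, 21.4]]
side 150 98 [[-5.5, -40.5], [3.2, 18.0]]
side 175 82 [[-5.8, -35.6], [2.1, 28.5]]
side 200 38 [[-5.5, -19.7], [1.4, 14.1]]
s1.png
s2.png
s3.png
side0.png
side_crop.png
st269.png
stand.png
top0.png
top_crop.png
```

Board centred over the slot (front face at about -5.5, so its centre is near 0). Check the picture, then lower.

View pics/st269.png

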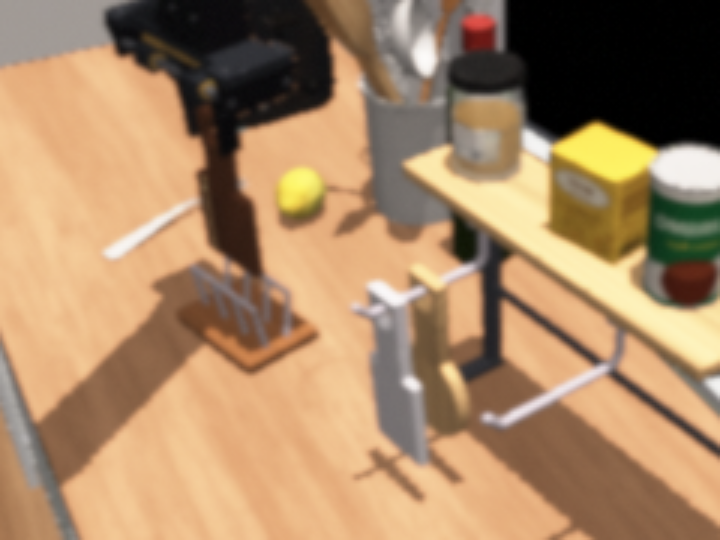

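```bash
python3 -m pendant '[{"x":0,"y":0,"z":-6,"turn":0},{"x":0,"y":0,"z":-8,"turn":0},{"x":0,"y":0,"z":-8,"turn":0},{"x":0,"y":0,"z":-8,"turn":0},{"x":0,"y":0,"z":-8,"turn":0},{"x":0,"y":0,"z":-8,"turn":0},{"x":0,"y":0,"z":-8,"turn":0},{"x":0,"y":0,"z":-4,"turn":0},{"x":0,"y":0,"z":0,"turn":0},{"x":0,"y":0,"z":0,"turn":0}]'; python3 st.py
```

```text
time_s: 28.05
ee_pos: [464.5, 375.9, 164.4]
ee_rot: [0.0, -0.142, 0.99, 0.0]
wrist_force: [-0.1, -0.1, -1.5]
width: 0.457
grip_force: 24.9
[464.52489869 375.85845642 164.3965182 ]
tcp in stand -2.338478188715344 2.6146907749819355
side 25 16 [[-2.3, -38.8], [6.7, -33.7]]
side 50 72 [[-6.2, -40.6], [2.1, 21.1]]
side 75 85 [[-5.9, -38.9], [-0.2, 19.9]]
side 100 99 [[-5.9, -38.1], [2.1, 29.9]]
side 125 61 [[-6.9, -20.6], [2.0, 16.1]]
side 150 55 [[-13.1, -26.6], [4.4, 23.1]]
side 175 48 [[-12.6, -26.3], [5.1, 22.3]]
```

The walnut board is in the slot with no contact force; both other boards hang on the spare hook. Lower the last ~14 mm and release.

```bash
python3 -m pendant '[{"x":0,"y":0,"z":-4,"turn":0},{"x":0,"y":0,"z":-4,"turn":0},{"x":0,"y":0,"z":-3,"turn":0},{"x":0,"y":0,"z":-2,"turn":0},{"x":0,"y":0,"z":0,"turn":0},{"x":0,"y":0,"z":0,"turn":0}]'
```

```text
time_s: 28.75
ee_pos: [464.4, 375.7, 151.2]
ee_rot: [-0.0, -0.142, 0.99, 0.0]
wrist_force: [-0.0, -1.0, -2.1]
width: 0.458
grip_force: 24.9
```

```bash
python3 -m pendant '[{"x":0,"y":0,"z":-1,"turn":0},{"x":0,"y":0,"z":-1,"turn":0},{"x":0,"y":0,"z":0,"turn":0},{"x":0,"y":0,"z":0,"turn":0}]'; python3 -m pendant '[{"x":0,"y":0,"z":0,"turn":0},{"x":0,"y":0,"z":0,"turn":0},{"x":0,"y":0,"z":0,"turn":0},{"x":0,"y":0,"z":0,"turn":0},{"x":0,"y":0,"z":0,"turn":0},{"x":0,"y":0,"z":0,"turn":0},{"x":0,"y":0,"z":10,"turn":0},{"x":0,"y":0,"z":20,"turn":0},{"x":0,"y":0,"z":30,"turn":0},{"x":0,"y":0,"z":30,"turn":0},{"x":0,"y":0,"z":30,"turn":0},{"x":0,"y":0,"z":0,"turn":0},{"x":0,"y":0,"z":0,"turn":0},{"x":0,"y":0,"z":0,"turn":0},{"x":0,"y":0,"z":0,"turn":0}]' -1; python3 st.py; ls -t pics|head -1
```

```text
time_s: 29.15
ee_pos: [465.0, 376.6, 150.7]
ee_rot: [0.001, -0.142, 0.99, 0.001]
wrist_force: [-0.7, -0.3, 4.3]
width: 0.454
grip_force: 24.8
time_s: 30.65
ee_pos: [463.8, 375.2, 267.9]
ee_rot: [-0.001, -0.142, 0.99, -0.001]
wrist_force: [-0.8, -0.1, -0.2]
width: 1.0
grip_force: 0.0
[463.76421308 375.21723784 267.93361375]
tcp in stand -3.2478540623029084 2.211157133456592
side 25 16 [[-2.6, -41.1], [7.9, -34.4]]
side 50 73 [[-6.1, -40.2], [3.6, 25.1]]
side 75 85 [[-6.3, -38.3], [-0.2, 20.4]]
side 100 78 [[-6.5, -36.6], [1.4, 25.1]]
side 125 66 [[-6.3, -19.0], [1.2, 15.5]]
side 150 57 [[-5.8, -18.9], [5.0, 19.8]]
side 175 25 [[-5.7, -17.7], [3.5, 17.5]]
top 25 11 [[-5.8, -39.1], [0.9, 21.1]]
top 50 17 [[-5.6, -36.1], [-3.7, 21.0]]
st306.png
```

View pics/st306.png

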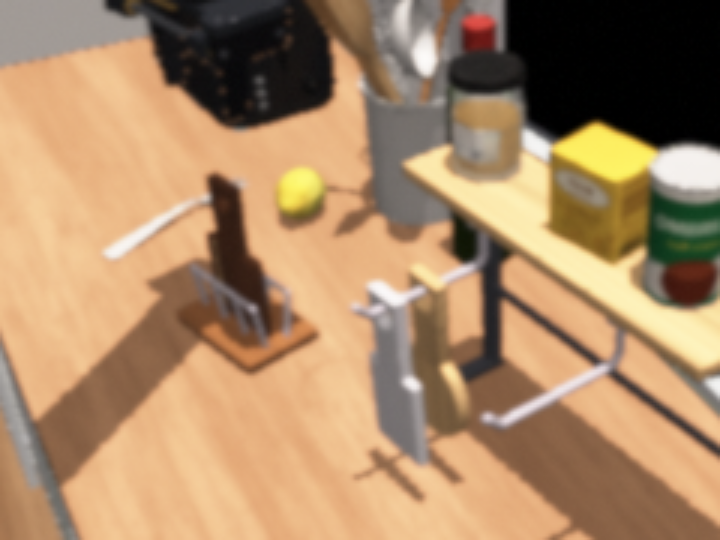

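The walnut board stands upright in the slot at about (240,260) in the crop. White and round hang on the spare hook at (395,370) and (440,350). The gripper is clear.

```bash
python3 -c "
from rig import ctrl
print(ctrl.job_done())"
```

```text
the job is handed in; nothing more can be done
None
```

The job is handed in at about 31 s of 72: the round and white boards hang on the spare hook, the walnut board stands handle up in the stand's slot, no board fell, and the shelf items and mug were not touched; the verdict itself was not returned.

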